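Turn the heater dial up four clicks and set it

ROBOT

A 7-joint arm with a two-finger parallel gripper is mounted at the origin on the work surface. World frame = base frame: x ahead of the robot, y to its left, z up, the work surface at z = 0. Lengths are in m, angles in rad, forces in N, time in s.
With the tool pointing down it reaches from about 0.4 to 0.85 m from the base axis. Payload 10.4 kg.
Tool frame: the origin (TCP) lies at the very end of the fingers, on their centre line; the grasp point (between the pads) lies 19 mm behind it; z points along the fingers, y is the line along which they close (so a half turn about z gives the same grasp; the last joint's range is limited). The gripper opens to 85 mm and grips with 20 to 120 N. Pads are 22 mm wide; open, the fingers measure 114 mm over their backs; the gripper's body (76 mm by 85 mm) begins 54 mm behind the grasp point. The pads swing forward as they close: fully open they stand 13 mm farther back than shut.
Start: joints at [1.262, 0.332, -0.065, 1.46, 0.022, 1.35, -0.088], TCP at [0.176, -0.6, 0.231] pointing down, gripper open.
Joint ranges: [-2.6, 2.6], [-0.5, 2.12], [-1.47, 1.34], [0.16, 2.42], [-1.27, 4.41], [0.06, 2.06], [-2.6, 2.6]. Speed limits (rad/s): [2.22, 2.22, 2.79, 2.79, 3.14, 3.14, 3.14].

INTERFACE

Orientations are given as a unit quaternion [x, y, z, w].
In Python, from workcell import * gives the robot as it stands.
- The arm moves only by the tool step_arm, never from a script. Its argument "commands" is one flat list of numbers, 7 for each row, row after row: the finger opening in mm, from 0 to 85.4, then the shift along the world's x, y, z as a fraction of full scale, then the turn, a rotation vector about the world's x, y, z as a fraction of full scale. A call has exactly 10 rows; each row is the pose to reach, as a shift and turn from the pose commanded when the call began, turning the shorter way round; what a row does not reach only later rows make up. Full scale, the value 1, is 0.6 m for a shift and pi rad for a turn. A row lasts 1/8 s, in which the tool goes at most 62.5 mm and 10.7 degrees, less where a joint would pass 70% of its speed; a pose out of reach is approached as far as the arm can. A call with a number of a shift or a turn outside -1 to 1 is refused whole. A call with a gripper value outside its range is refused whole. The fingers move at their own pace and stop on an object; "squeeze" is the grip in N (left out, the last holds). Time passes only in rows, so rows that repeat a pose let the fingers close, or fill a call up. It gives the time, the measured TCP pose, the force, the opening and the grip force at its end, in the units of the state.
- get_obs(): the state, without advancing time (a new reading comes with each control period).
- camera(name): name is "scene" or "top"; returns the picture (420x560x3 uint8, red, green, blue); there is no depth.
- camera_params(name): a dict with "mtx" (3x3 intrinsics, pixels), "extrinsics" (4x4, takes a point from world to camera coordinates). Camera axes: x right, y down, z forward; pixel columns grow to the right and rows downward; lengths in m; the calibration is good to about 2 mm. A picture is of the moment at which its call begins. camera_params takes no time and is no camera call.
- hand_in(): hands the job in; it is judged then, once.
The state is a dict: "clock": time; "joint_pos": joint angles; "joint_velocities": joint speeds; "tau": joint torques, N m; "position": TCP position; "ee_rot": TCP orientation; "ft_force": force on the tool from outside, world axes, zero at the start; "torque": the same for the moment, N m; "grip_width": opening from 0.0 (shut) to 1.0 (fully open); "grasp_force": force on a finger pad.
Only numpy, scipy, OpenCV 4.12 (cv2) and the standard library are available. Lean on these libraries where they do the work, as an engineer would, in place of code of your own. Each camera call takes 0.05 s, during which the arm holds its last target. There are 200 camera calls.

TASK

On the white heater controller on the crate, push the orange stud of the black dial round with a fingertip, clockwise seen from above, exactly four clicks on from where it stands now, so that it rests in that click stop; only then press the green button fully down and let it come up again. Work gently, do not lift or shift the controller, and leave the other things on the crate where they are.

Things in the scene. Friction and masses are not known exactly. Their poses are not given: they have to be found in the camera images.
- dial (a joint): Dial angle, rad, growing clockwise seen from above. Click stops every 0.419 (24 degrees) from 0 to 3.351, hard ends just beyond; starts at rest in one of the first four. About 3 N at the stud takes it over the hump half-way between stops; it then snaps into the next stop and no further. At 0 the stud lies 84 degrees counter-clockwise from the controller's +x axis.
- dial_axis (a point): Centre of the dial's flat black face (on the turning axis, at the height of the face). The dial is a disc of 90 mm diameter and 14 mm thick on the controller's top; its face is 56 mm above the controller's underside. The point's axes are the controller's. Nine black ticks on the white case around the dial mark the click stops.
- dial_stud (a point): Top centre of the upright orange stud, a round post of 14 mm diameter that stands 24 mm above the dial's face, 34 mm from the dial's axis; it turns with the dial. Nothing else stands above the face.
- dial_mark (a point): White mark at the dial's rim, in line with the stud: a point at the height of the face, 45 mm from the axis. One click moves it 18.7 mm, four clicks 66.9 mm in a straight line.
- set_button (a joint): Green push button, m pressed: 0 up, 0.006 fully down (5 N at the bottom, 1.5 N at the start); springs back.
- set_button_top (a point): Centre of the top of the green button, 28 mm in diameter, 6 mm above the face of the dial; it is pressed straight down. It lies 76 mm from the dial's axis on the robot's side (-x of the controller), in a grey collar of 44 mm diameter that stands 10 mm lower than the button's top.
- controller: White heater controller, a case of 170 x 130 x 40 mm (x, y, z), 0.9 kg, loose, standing in the shallow dark holder with 1.5 mm play. Origin: centre of its underside. It carries the dial (axis 22 mm to +x of the origin) and the button (54 mm to -x).
- holder: Shallow dark steel tray, 183 x 143 x 12 mm, wall and floor 5 mm, fixed on the crate; origin: centre of its underside, on the crate's top.
- crate: Whitewashed crate, 360 x 680 x 160 mm (x, y, z), fixed on the table. Origin: centre of its underside. A small closed swing door in its front (-x).
- pill_box: Clear pill organiser with seven flip lids, 38 x 150 x 25 mm, loose, lying on the crate beyond the controller. Origin: centre of its underside.
- phone_stand: Black phone stand, 75 x 66 mm, 88 mm tall, loose on the crate. Origin: centre of its underside.
- egg_cup: White ceramic egg cup, 50 mm diameter, 63 mm tall, loose on the crate. Origin: centre of its underside.
- lozenge_tin: Round green tin with an aluminium lid, 70 mm diameter, 28 mm tall, loose on the crate. Origin: centre of its underside.
- tumbler: Blue plastic tumbler, 66 mm diameter, 82 mm tall, loose on the crate. Origin: centre of its underside.
- shoehorn: Short aluminium shoehorn, 150 x 33 x 11 mm, loose, lying on the crate near its left (+y) edge. Origin: centre of its underside.
There are look-alikes about, which are no part of the job. What is shaped like the controller but purple is not meant.

How it is judged:
By the outcome, as a careful person would: the job done as asked, in the order asked, and still so for the second after the job is handed in, with the robot touching nothing.
It also fails if it takes over 54 s, if anything falls off the work surface, if the arm or the gripper's body presses on something with over 40 N, if the wrist force passes 120 N, or if a joint passes its speed limit or range.

## Working session

There is one attempt and no reset: what is moved stays moved. The work goes in short steps, Python scripts to look and compute and a tool call to move; the robot and the scene stay as the last step left them, time stands still between calls to the robot, and variables do not carry over. Pictures are saved under pics/ and viewed, at most 10 in all, crops included, and the job is handed in when it is done.

Besides the shell and the picture viewer there is one more tool, called after "Call:" as name(argument=value, ...) on one line, values as JSON. step_arm: Moves the arm, as the interface text tells. Its arguments: {"type":"object","properties":{"commands":{"type":"array","items":{"type":"number"}},"squeeze":{"type":"number"}},"required":["commands"]}

```bash
mkdir -p pics; python3 - <<'E'
from workcell import *
import cv2
for n in ("scene","top"):
    im=camera(n); cv2.imwrite(f"pics/{n}0.png",cv2.cvtColor(im,cv2.COLOR_RGB2BGR))
    p=camera_params(n); print(n,p["mtx"],p["extrinsics"])
o=get_obs(); print(o["clock"],o["position"],o["ee_rot"],o["grip_width"])
E
```

```text
scene [[442.5229366    0.         275.58471862]
 [  0.         442.5229366  202.59279824]
 [  0.           0.           1.        ]] [[-0.26220101  0.96500671 -0.00356165  0.09039855]
 [ 0.74608744  0.20037508 -0.63498296 -0.27009067]
 [-0.61204915 -0.16915047 -0.77251793  1.29987557]
 [ 0.          0.          0.          1.        ]]
top [[395.44943057   0.         281.91310133]
 [  0.         395.44943057 211.00362096]
 [  0.           0.           1.        ]] [[ 0.0196067  -0.9995235  -0.02384002  0.04736087]
 [-0.99266141 -0.01661517 -0.11978007  0.52935121]
 [ 0.11932689  0.02601356 -0.99251418  0.94107648]
 [ 0.          0.          0.          1.        ]]
0.1 [ 0.17610738 -0.59932961  0.23058717] [ 9.89807151e-01  1.42412768e-01 -1.08631623e-04 -6.29576229e-04] 0.9986125693909812
```

View pics/top0.png

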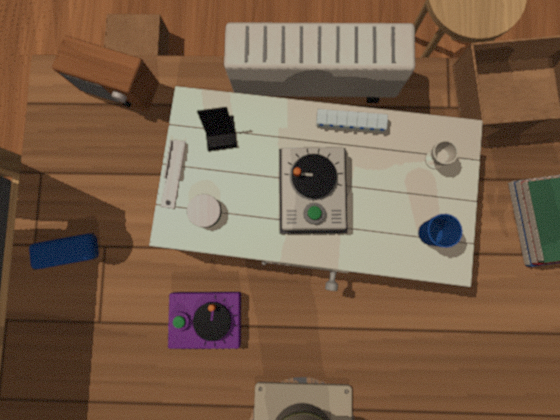

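View pics/scene0.png

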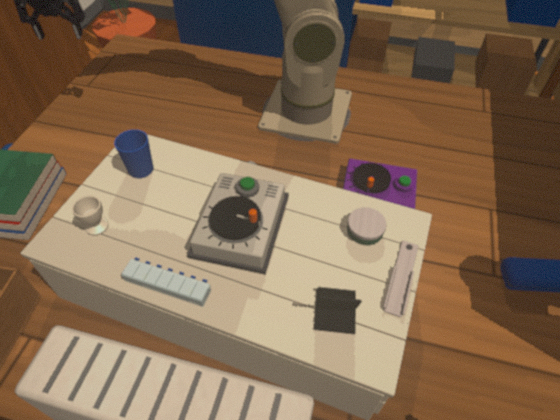

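The white controller is at about (313,190) in the top view, with its dial at (315,176), orange stud at (297,172) and green button at (315,213). In the scene view the dial is at (235,217), the stud at (253,215) and the button at (247,186). The purple one is the look-alike.

```bash
cat > h.py <<'E'
from workcell import *
import cv2, numpy as np
ROI={"top":(275,343,145,238),"scene":(185,290,170,265)}
def ray(n,px,z):
    p=camera_params(n);R=p["extrinsics"][:3,:3];t=p["extrinsics"][:3,3]
    c=-R.T@t; d=R.T@np.linalg.solve(p["mtx"],[px[0],px[1],1]); return (c+d*(z-c[2])/d[2])[:2]
def blobs(n,im):
    u0,u1,v0,v1=ROI[n]; h=cv2.cvtColor(im,cv2.COLOR_RGB2HSV)[v0:v1,u0:u1]
    o={}
    for k,lo,hi in (("orange",(3,150,110),(16,255,255)),("green",(50,110,50),(85,255,255)),("black",(0,0,0),(180,255,48))):
        m=cv2.inRange(h,lo,hi)
        c=max(cv2.findContours(m,cv2.RETR_EXTERNAL,cv2.CHAIN_APPROX_NONE)[0],key=cv2.contourArea)
        o[k]=c.reshape(-1,2)+[u0,v0]
    return o
def report(tag=None):
    for n in ROI:
        im=camera(n)
        try:b=blobs(n,im)
        except Exception as e: print(n,e); continue
        for k,z in (("orange",.233),("orange",.245),("green",.227)):
            c=b[k].astype(np.float32)
            print(n,k,z,np.round(c.mean(0),1),c.min(0),c.max(0),ray(n,cv2.minEnclosingCircle(c)[0],z).round(4))
        if tag:
            u0,u1,v0,v1=ROI[n]
            cv2.imwrite(f"pics/{tag}_{n}.png",cv2.cvtColor(cv2.resize(im[v0:v1,u0:u1],None,fx=6,fy=6,interpolation=cv2.INTER_CUBIC),cv2.COLOR_RGB2BGR))
E
python3 - <<'E'
from h import *
report("c")
for n in ROI:
    im=camera(n); b=blobs(n,im)["black"]
    x=np.array([ray(n,q,.221) for q in cv2.convexHull(b.astype(np.int32))[:,0]],np.float32)
    (c,r)=cv2.minEnclosingCircle(x); print(n,"dial",c,r,cv2.fitEllipse(x))
a=cv2.imread("pics/c_top.png");b=cv2.imread("pics/c_scene.png")
h=min(a.shape[0],b.shape[0]);s=np.hstack([a[:h],b[:h]]);cv2.imwrite("pics/c.png",cv2.resize(s,(800,int(800*s.shape[0]/s.shape[1]))))
E
```

```text
top orange 0.233 [296.6 170.7] [293. 167.] [300. 174.] [0.585  0.0247]
top orange 0.245 [296.6 170.7] [293. 167.] [300. 174.] [0.5823 0.0248]
top green 0.227 [314.3 212.3] [308. 207.] [320. 218.] [ 0.5031 -0.0114]
scene orange 0.233 [252.9 214.6] [249. 208.] [256. 222.] [0.5823 0.0244]
scene orange 0.245 [252.9 214.6] [249. 208.] [256. 222.] [0.5911 0.0276]
scene green 0.227 [247.  182.9] [241. 178.] [253. 188.] [ 0.5082 -0.0096]
top dial (0.5773544907569885, -0.010619926266372204) 0.045174598693847656 ((0.5774728059768677, -0.010740400291979313), (0.08686259388923645, 0.08964993059635162), 125.81086730957031)Traceback (most recent call last):
  File "<stdin>", line 6, in <module>
cv2.error: OpenCV(4.12.0) /io/opencv/modules/imgproc/src/shapedescr.cpp:361: error: (-201:Incorrect size of input array) There should be at least 5 points to fit the ellipse in function 'fitEllipseNoDirect'
```

Call:
step_arm(commands=[0,0,0,0.15,0,0,0,0,0,0,0.25,0,0,0,0,0.05,0.1,0.25,0,0,0.05,0,0.12,0.2,0.25,0,0,0.1,0,0.2,0.3,0.25,0,0,0.15,0,0.26,0.4,0.25,0,0,0.2,0,0.32,0.5,0.25,0,0,0.25,0,0.38,0.6,0.25,0,0,0.3,0,0.44,0.7,0.25,0,0,0.35,0,0.5,0.8,0.25,0,0,0.4])

```text
clock: 1.55
position: [0.4404, -0.1784, 0.3816]
ee_rot: [0.715, 0.699, -0.0, 0.0]
ft_force: [0.3, -1.0, 0.3]
grip_width: -0.001
grasp_force: 0.0
```

```bash
python3 - <<'E'
from h import *
from scipy.spatial.transform import Rotation as R
o=get_obs(); r=R.from_quat(o["ee_rot"]).as_matrix(); print(o["clock"],o["position"],np.degrees(np.arctan2(r[1,0],r[0,0])),r[2],o["joint_pos"],o["ft_force"],o["grip_width"])
E
```

```text
1.55 [ 0.44039939 -0.17836097  0.38156101] 88.65415452721403 [-6.22980587e-04  5.68919259e-04 -9.99999644e-01] [ 0.82661516 -0.01421124 -0.52516813  1.54684479 -0.00668603  1.60632534
  0.27775911] [ 0.32990144 -0.97392237  0.33894721] -0.0005982803175934458
```

Call:
step_arm(commands=[0,0.06,0.12,0,0,0,0.06,0,0.13,0.247,0,0,0,0.12,0,0.13,0.247,0,0,0,0.18,0,0.13,0.247,0,0,0,0.23,0,0.13,0.247,-0.05,0,0,0.28,0,0.13,0.247,-0.1,0,0,0.33,0,0.13,0.247,-0.135,0,0,0.38,0,0.13,0.247,-0.135,0,0,0.43,0,0.13,0.247,-0.135,0,0,0.464,0,0.13,0.247,-0.135,0,0,0.464])

```text
clock: 2.8
position: [0.5177, -0.0321, 0.3003]
ee_rot: [0.071, 0.997, 0.0, -0.0]
ft_force: [0.0, -1.0, 0.5]
grip_width: 0.0
grasp_force: 0.0
```

```bash
python3 - <<'E'
from h import *
from scipy.spatial.transform import Rotation as R
o=get_obs(); r=R.from_quat(o["ee_rot"]).as_matrix(); print(o["clock"],o["position"],np.degrees(np.arctan2(r[1,0],r[0,0])),r[2],o["joint_pos"],o["ft_force"],o["grip_width"])
a=camera("top")[110:250,240:390];b=camera("scene")[120:260,170:320]
cv2.imwrite("pics/d.png",cv2.cvtColor(cv2.resize(np.hstack([a,b]),None,fx=2.6,fy=2.6,interpolation=cv2.INTER_CUBIC),cv2.COLOR_RGB2BGR))
E
```

```text
2.8 [ 0.51772074 -0.03209911  0.30031077] 171.84743836208514 [ 8.06628959e-05  2.59786762e-05 -9.99999996e-01] [ 0.68282918  0.1297006  -0.76914872  1.5954234   0.09066267  1.45327913
  1.33573697] [ 0.0164186  -0.96644262  0.49940557] 0.00024623781759750213
```

View pics/d.png

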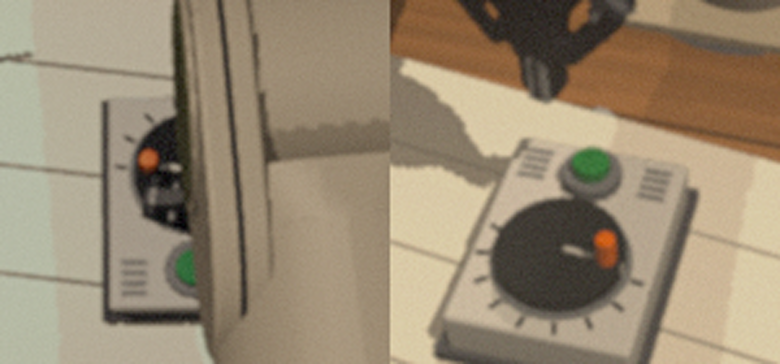

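Call:
step_arm(commands=[0,0.03,0.05,0,0,0,0,0,0.059,0.1,0,0,0,0,0,0.059,0.1,0,0,0,0,0,0.059,0.1,0,0,0,0,0,0.059,0.1,-0.04,0,0,0,0,0.059,0.1,-0.07,0,0,0,0,0.059,0.1,-0.09,0,0,0,0,0.059,0.1,-0.1,0,0,0,0,0.059,0.1,-0.11,0,0,0,0,0.059,0.1,-0.11,0,0,0])

```text
clock: 4.15
position: [0.5531, 0.028, 0.2342]
ee_rot: [0.071, 0.997, 0.0, -0.0]
ft_force: [-0.7, 0.1, 0.5]
grip_width: 0.0
grasp_force: 0.0
```

```bash
cat > s.py <<'E'
from h import *
from scipy.spatial.transform import Rotation as R
import sys
def state():
    o=get_obs(); r=R.from_quat(o["ee_rot"]).as_matrix(); y=np.degrees(np.arctan2(r[1,0],r[0,0])); print(o["clock"],o["position"].round(4),y.round(2),np.round(o["ft_force"],1),o["joint_pos"].round(2)); return o["position"],y
def plan(phis,back=.018,z=.233,A=(.578,-.0105)):
    p,y=state()
    for f in phis:
        a=np.radians(f);T=np.array([np.sin(a),-np.cos(a)])
        c=np.array(A)+.034*np.array([np.cos(a),np.sin(a)])-back*T
        dy=((f-90+180)-y+180)%360-180
        print(f,np.round(np.r_[c-p[:2],z-p[2]]/.6,3),np.round(dy/180,3))
E
python3 - <<'E'
from s import *
plan([82,79,76,73,70,67,64,61,58,55,52,49,46,43,40,37,34])
E
```

```text
4.15 [0.5531 0.028  0.2342] 171.89 [-0.7  0.1  0.5] [ 0.55  0.26 -0.81  1.61  0.19  1.35  1.15]
82 [ 0.02  -0.004 -0.002] 0.001
79 [ 0.023 -0.003 -0.002] -0.016
76 [ 0.026 -0.002 -0.002] -0.033
73 [ 0.029 -0.001 -0.002] -0.049
70 [ 0.033 -0.001 -0.002] -0.066
67 [ 0.036 -0.    -0.002] -0.083
64 [ 0.039 -0.    -0.002] -0.099
61 [ 0.043 -0.    -0.002] -0.116
58 [ 0.046 -0.    -0.002] -0.133
55 [ 0.049 -0.    -0.002] -0.149
52 [ 0.053 -0.001 -0.002] -0.166
49 [ 0.056 -0.002 -0.002] -0.183
46 [ 0.059 -0.003 -0.002] -0.199
43 [ 0.062 -0.004 -0.002] -0.216
40 [ 0.066 -0.005 -0.002] -0.233
37 [ 0.069 -0.006 -0.002] -0.249
34 [ 0.072 -0.008 -0.002] -0.266
```

Call:
step_arm(commands=[0,0.015,-0.004,0,0,0,0,0,0.02,-0.004,0,0,0,0,0,0.023,-0.003,0,0,0,-0.016,0,0.026,-0.002,0,0,0,-0.033,0,0.029,-0.001,0,0,0,-0.049,0,0.033,-0.001,0,0,0,-0.066,0,0.036,0,0,0,0,-0.083,0,0.039,0,0,0,0,-0.099,0,0.043,0,0,0,0,-0.116,0,0.043,0,0,0,0,-0.116])

```text
clock: 5.4
position: [0.5794, 0.028, 0.2344]
ee_rot: [0.25, 0.968, 0.0, 0.0]
ft_force: [-0.6, -0.3, -0.1]
grip_width: 0.001
grasp_force: 0.0
```

```bash
python3 - <<'E'
from s import *
plan([61,58,55,52,49,46,43,40,37,34,31,28,25,22,19,16])
a=camera("top")[110:250,240:390];b=camera("scene")[120:260,170:320]
cv2.imwrite("pics/e.png",cv2.cvtColor(cv2.resize(np.hstack([a,b]),None,fx=2.6,fy=2.6,interpolation=cv2.INTER_CUBIC),cv2.COLOR_RGB2BGR))
E
```

```text
5.4 [0.5794 0.028  0.2344] 151.03 [-0.6 -0.3 -0.1] [ 0.48  0.32 -0.74  1.55  0.22  1.36  0.78]
61 [-0.001 -0.    -0.002] -0.0
58 [ 0.002 -0.    -0.002] -0.017
55 [ 0.006 -0.001 -0.002] -0.034
52 [ 0.009 -0.001 -0.002] -0.05
49 [ 0.012 -0.002 -0.002] -0.067
46 [ 0.015 -0.003 -0.002] -0.084
43 [ 0.019 -0.004 -0.002] -0.1
40 [ 0.022 -0.005 -0.002] -0.117
37 [ 0.025 -0.006 -0.002] -0.134
34 [ 0.028 -0.008 -0.002] -0.15
31 [ 0.031 -0.009 -0.002] -0.167
28 [ 0.034 -0.011 -0.002] -0.184
25 [ 0.036 -0.013 -0.002] -0.2
22 [ 0.039 -0.015 -0.002] -0.217
19 [ 0.042 -0.017 -0.002] -0.234
16 [ 0.044 -0.02  -0.002] -0.25
```

View pics/e.png

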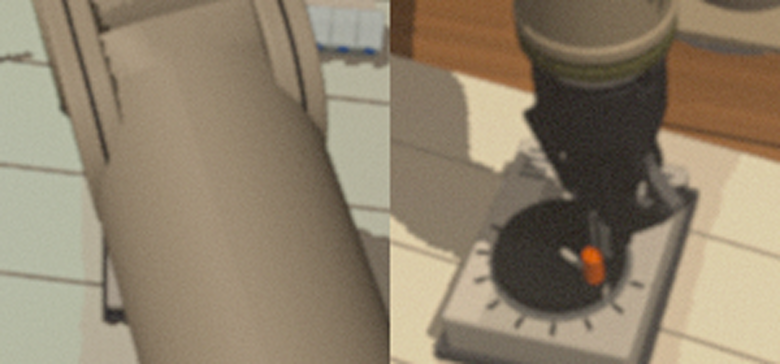

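The stud now stands at about (592,265) in the right half of the crop. It has moved on clockwise and the fingertip is behind it, with the case still in place. I'll go on and track the stud by number in the scene view.

Call:
step_arm(commands=[0,0.002,0,0,0,0,-0.017,0,0.006,-0.001,0,0,0,-0.034,0,0.009,-0.001,0,0,0,-0.05,0,0.012,-0.002,0,0,0,-0.067,0,0.015,-0.003,0,0,0,-0.084,0,0.019,-0.004,0,0,0,-0.1,0,0.022,-0.005,0,0,0,-0.117,0,0.025,-0.006,0,0,0,-0.134,0,0.025,-0.006,0,0,0,-0.134,0,0.025,-0.006,0,0,0,-0.134])

```text
clock: 6.75
position: [0.5939, 0.0244, 0.2343]
ee_rot: [0.446, 0.895, 0.0, -0.0]
ft_force: [0.1, -0.1, 0.2]
grip_width: 0.002
grasp_force: 0.0
```

```bash
cat >> s.py <<'E'
def stud():
    b=blobs("scene",camera("scene"))["orange"]; c=b.astype(np.float32)
    q=ray("scene",cv2.minEnclosingCircle(c)[0],.233); d=q-[.578,-.0105]; print("stud",q.round(4),c.min(0),c.max(0),np.hypot(*d).round(4),np.degrees(np.arctan2(d[1],d[0])).round(1))
E
python3 - <<'E'
from s import *
stud()
plan([37,34,31,28,25,22,19,16,13,10,7,4,1,-2,-5,-8,-11,-14])
E
```

```text
Traceback (most recent call last):
  File "s.py", line 14, in stud
    b=blobs("scene",camera("scene"))["orange"]; c=b.astype(np.float32)
      ~~~~~^^^^^^^^^^^^^^^^^^^^^^^^^
  File "h.py", line 12, in blobs
    c=max(cv2.findContours(m,cv2.RETR_EXTERNAL,cv2.CHAIN_APPROX_NONE)[0],key=cv2.contourArea)
ValueError: max() iterable argument is empty
```

Green is hidden, so I'll make the blob search tolerant of that.

```bash
sed -i 's/CHAIN_APPROX_NONE)\[0\],key=cv2.contourArea)/CHAIN_APPROX_NONE)[0],key=cv2.contourArea,default=np.zeros((0,2),int))/' h.py
python3 - <<'E'
from s import *
stud()
plan([37,34,31,28,25,22,19,16,13,10,7,4,1,-2,-5,-8,-11,-14])
E
```

```text
stud [0.6082 0.0103] [238. 220.] [243. 230.] 0.0366 34.5
6.85 [0.5939 0.0244 0.2343] 126.95 [ 0.4 -0.5 -0.2] [ 0.42  0.34 -0.67  1.51  0.21  1.37  0.38]
37 [ 0.001 -0.    -0.002] 0.0
34 [ 0.004 -0.002 -0.002] -0.016
31 [ 0.007 -0.003 -0.002] -0.033
28 [ 0.009 -0.005 -0.002] -0.05
25 [ 0.012 -0.007 -0.002] -0.066
22 [ 0.015 -0.009 -0.002] -0.083
19 [ 0.017 -0.011 -0.002] -0.1
16 [ 0.02  -0.014 -0.002] -0.116
13 [ 0.022 -0.016 -0.002] -0.133
10 [ 0.024 -0.019 -0.002] -0.15
7 [ 0.026 -0.021 -0.002] -0.166
4 [ 0.028 -0.024 -0.002] -0.183
1 [ 0.03  -0.027 -0.002] -0.2
-2 [ 0.031 -0.03  -0.002] -0.216
-5 [ 0.033 -0.033 -0.002] -0.233
-8 [ 0.034 -0.036 -0.002] -0.25
-11 [ 0.035 -0.039 -0.002] -0.266
-14 [ 0.036 -0.043 -0.002] -0.283
```

Call:
step_arm(commands=[0,0.004,-0.002,0,0,0,-0.016,0,0.007,-0.003,0,0,0,-0.033,0,0.009,-0.005,0,0,0,-0.05,0,0.012,-0.007,0,0,0,-0.066,0,0.015,-0.009,0,0,0,-0.083,0,0.017,-0.011,0,0,0,-0.1,0,0.02,-0.014,0,0,0,-0.116,0,0.022,-0.016,0,0,0,-0.133,0,0.022,-0.016,0,0,0,-0.133,0,0.022,-0.016,0,0,0,-0.133])

```text
clock: 8.1
position: [0.6069, 0.0154, 0.2343]
ee_rot: [0.622, 0.783, 0.0, -0.0]
ft_force: [-1.5, 3.2, 0.7]
grip_width: -0.002
grasp_force: 1.9
```

```bash
python3 - <<'E'
from s import *
stud()
plan([13,10,7,4,1,-2,-5,-8,-11,-14])
E
```

```text
stud [ 0.6168 -0.0019] [230. 225.] [233. 230.] 0.0398 12.5
8.15 [0.6069 0.0154 0.2343] 103.06 [-2.1  3.4  1.1] [ 0.37  0.35 -0.6   1.48  0.2   1.37 -0.01]
13 [ 0.    -0.001 -0.002] -0.0
10 [ 0.002 -0.004 -0.002] -0.017
7 [ 0.004 -0.006 -0.002] -0.034
4 [ 0.006 -0.009 -0.002] -0.05
1 [ 0.008 -0.012 -0.002] -0.067
-2 [ 0.009 -0.015 -0.002] -0.084
-5 [ 0.011 -0.018 -0.002] -0.1
-8 [ 0.012 -0.021 -0.002] -0.117
-11 [ 0.013 -0.025 -0.002] -0.134
-14 [ 0.014 -0.028 -0.002] -0.15
```

```bash
python3 - <<'E'
from s import *
b=camera("scene")[160:270,180:300]
cv2.imwrite("pics/f.png",cv2.cvtColor(cv2.resize(b,None,fx=5,fy=5,interpolation=cv2.INTER_CUBIC),cv2.COLOR_RGB2BGR))
P=camera_params("scene")
def proj(q): 
    c=P["extrinsics"]@np.r_[q,1]; u=P["mtx"]@c[:3]; return u[:2]/u[2]
for f in (84,60,36,24,12,0,-12):
    a=np.radians(f); d=np.array([np.cos(a),np.sin(a)])
    g=lambda r,z:((proj(np.r_[np.array([.578,-.0105])+r*d,z])-[180,160])*5).round()
    print(f,"studtop",g(.034,.245),"base",g(.034,.221),"rim",g(.045,.221),"case",g(.055,.207))
E
```

```text
84 studtop [359. 251.] base [362. 294.] rim [391. 303.] case [419. 335.]
60 studtop [334. 279.] base [338. 321.] rim [360. 340.] case [381. 380.]
36 studtop [298. 297.] base [303. 339.] rim [313. 364.] case [324. 410.]
24 studtop [277. 301.] base [282. 344.] rim [285. 370.] case [291. 417.]
12 studtop [256. 302.] base [261. 345.] rim [257. 371.] case [257. 419.]
0 studtop [235. 299.] base [241. 342.] rim [230. 367.] case [224. 414.]
-12 studtop [216. 293.] base [222. 336.] rim [205. 359.] case [194. 404.]
```

View pics/f.png

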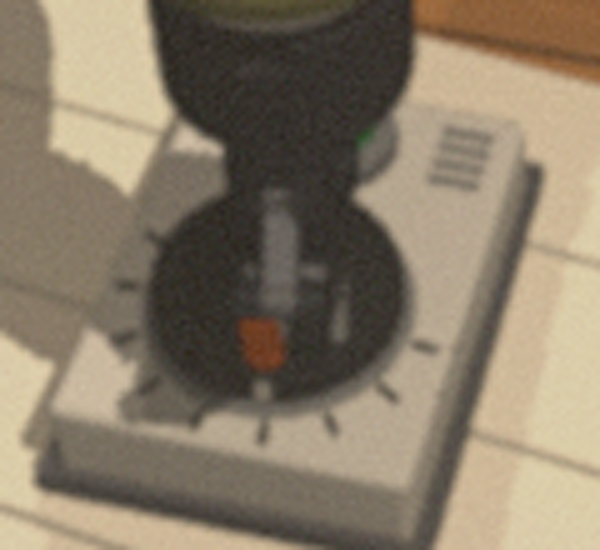

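In this crop the stud is at (262,345) and the white mark at (262,388), in line with the fourth tick at (263,430). That makes three clicks from the first tick at (425,347). The next tick, at (197,417), is the goal.

Call:
step_arm(commands=[0,0.002,-0.004,0,0,0,-0.017,0,0.004,-0.006,0,0,0,-0.034,0,0.006,-0.009,0,0,0,-0.05,0,0.008,-0.012,0,0,0,-0.067,0,0.009,-0.015,0,0,0,-0.084,0,0.011,-0.018,0,0,0,-0.1,0,0.012,-0.021,0,0,0,-0.117,0,0.012,-0.022,0,0,0,-0.12,0,0.012,-0.022,0,0,0,-0.12,0,0.012,-0.022,0,0,0,-0.12])

```text
clock: 9.45
position: [0.6146, 0.0016, 0.2344]
ee_rot: [0.758, 0.652, 0.0, 0.0]
ft_force: [1.9, 2.8, -0.3]
grip_width: -0.002
grasp_force: 1.2
```

```bash
python3 - <<'E'
from s import *
stud(); plan([-9],back=.03)
b=camera("scene")[160:270,180:300]
cv2.imwrite("pics/g.png",cv2.cvtColor(cv2.resize(b,None,fx=5,fy=5,interpolation=cv2.INTER_CUBIC),cv2.COLOR_RGB2BGR))
E
```

```text
stud [ 0.6233 -0.0138] [222. 228.] [225. 230.] 0.0454 -4.2
9.5 [0.6146 0.0015 0.2344] 81.39 [ 1.7  2.4 -1.2] [ 0.34  0.36 -0.54  1.46  0.18  1.37 -0.35]
-9 [ 0.003  0.02  -0.002] -0.002
```

View pics/g.png

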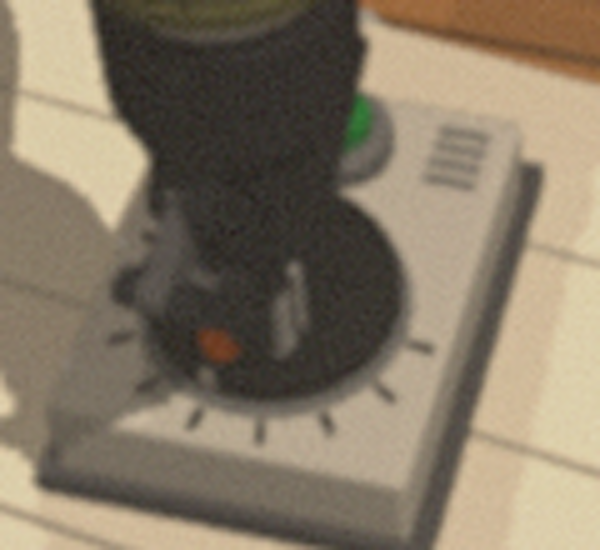

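The mark at (207,377) now lines up with the fifth tick at (196,418), so the dial is four clicks on. I'll back off, lift, go above the button and check again.

Call:
step_arm(commands=[0,0.003,0.02,0,0,0,0,0,0.003,0.02,0.02,0,0,0,0,0.003,0.02,0.08,0,0,0,0,0.003,0.02,0.13,0,0,0,0,-0.06,0,0.13,0,0,0,0,-0.12,-0.01,0.13,0,0,0,0,-0.185,-0.02,0.13,0,0,0,0,-0.185,-0.02,0.13,0,0,0,0,-0.185,-0.02,0.13,0,0,0,0,-0.185,-0.02,0.13,0,0,0])

```text
clock: 10.8
position: [0.504, -0.0102, 0.3124]
ee_rot: [0.758, 0.652, 0.0, -0.0]
ft_force: [1.3, 0.0, -0.0]
grip_width: 0.0
grasp_force: 0.0
```

```bash
python3 - <<'E'
from s import *
stud(); state()
b=camera("scene")[160:270,180:300]; c=blobs("scene",camera("scene"))["green"]; 
if len(c): print("green",ray("scene",cv2.minEnclosingCircle(c.astype(np.float32))[0],.227))
cv2.imwrite("pics/i.png",cv2.cvtColor(cv2.resize(b,None,fx=5,fy=5,interpolation=cv2.INTER_CUBIC),cv2.COLOR_RGB2BGR))
E
```

```text
stud [ 0.6132 -0.0165] [219. 217.] [228. 231.] 0.0357 -9.6
10.85 [ 0.504  -0.0101  0.3122] 81.39 [-0.6  0.3 -0.5] [ 0.46  0.06 -0.55  1.62  0.03  1.47 -0.24]
green [ 0.50952819 -0.00985753]
```

View pics/i.png

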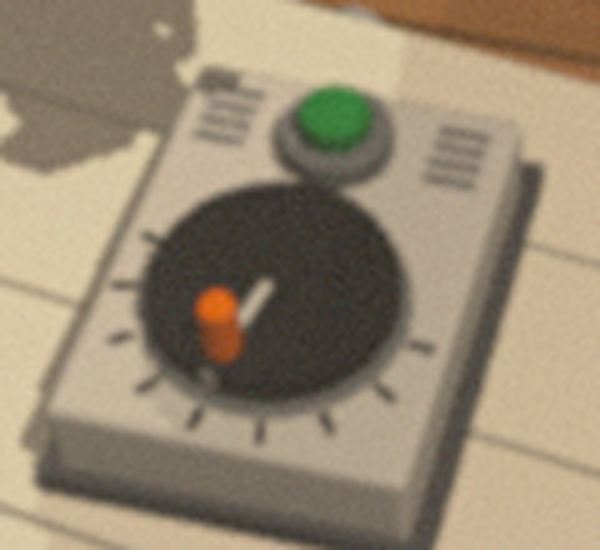

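The dial rests at the fifth tick: stud at (220,325), mark at (207,377). The button, at (335,117), is free. Next I'll approach it.

Call:
step_arm(commands=[0,0,0,-0.05,0,0,0,0,0,0,-0.09,0,0,0,0,0,0,-0.12,0,0,0,0,0,0,-0.13,0,0,0,0,0,0,-0.137,0,0,0,0,0,0,-0.14,0,0,0,0,0,0,-0.142,0,0,0,0,0,0,-0.144,0,0,0,0,0,0,-0.146,0,0,0,0,0,0,-0.146,0,0,0])

```text
clock: 12.2
position: [0.5036, -0.0104, 0.225]
ee_rot: [0.758, 0.652, 0.0, 0.0]
ft_force: [0.7, -0.2, 1.2]
grip_width: 0.0
grasp_force: 1.3
```

Call:
step_arm(commands=[0,0,0,-0.001,0,0,0,0,0,0,-0.002,0,0,0,0,0,0,-0.003,0,0,0,0,0,0,-0.004,0,0,0,0,0,0,-0.005,0,0,0,0,0,0,-0.006,0,0,0,0,0,0,-0.006,0,0,0,0,0,0,-0.006,0,0,0,0,0,0,-0.006,0,0,0,0,0,0,-0.006,0,0,0])

```text
clock: 13.45
position: [0.5036, -0.0104, 0.2212]
ee_rot: [0.758, 0.652, 0.0, 0.0]
ft_force: [2.9, -0.2, 3.9]
grip_width: 0.002
grasp_force: 2.4
```

Call:
step_arm(commands=[0,0,0,-0.0005,0,0,0,0,0,0,-0.001,0,0,0,0,0,0,-0.0015,0,0,0,0,0,0,-0.002,0,0,0,0,0,0,-0.0025,0,0,0,0,0,0,-0.003,0,0,0,0,0,0,-0.003,0,0,0,0,0,0,-0.003,0,0,0,0,0,0,-0.003,0,0,0,0,0,0,-0.003,0,0,0])

```text
clock: 14.7
position: [0.5037, -0.0104, 0.2209]
ee_rot: [0.758, 0.652, 0.0, 0.001]
ft_force: [-3.4, -0.3, 17.4]
grip_width: 0.001
grasp_force: 8.9
```

It has bottomed: 17 N with the height stalled. I'll release it and rise.

Call:
step_arm(commands=[0,0,0,0.005,0,0,0,0,0,0,0.012,0,0,0,0,0,0,0.025,0,0,0,0,0,0,0.06,0,0,0,0,0,0,0.12,0,0,0,0,0,0,0.18,0,0,0,0,0,0,0.2,0,0,0,0,0,0,0.2,0,0,0,0,0,0,0.2,0,0,0,0,0,0,0.2,0,0,0])

```text
clock: 15.95
position: [0.5029, -0.0105, 0.3382]
ee_rot: [0.758, 0.652, -0.001, -0.001]
ft_force: [-1.2, 0.6, -0.7]
grip_width: -0.0
grasp_force: 0.0
```

```bash
python3 - <<'E'
from s import *
stud(); state()
im=camera("scene");b=im[160:270,180:300]; c=blobs("scene",im)["green"]
print("green",ray("scene",cv2.minEnclosingCircle(c.astype(np.float32))[0],.227))
cv2.imwrite("pics/j.png",cv2.cvtColor(cv2.resize(b,None,fx=5,fy=5,interpolation=cv2.INTER_CUBIC),cv2.COLOR_RGB2BGR))
E
```

```text
stud [ 0.6132 -0.0165] [219. 217.] [227. 231.] 0.0357 -9.6
16.0 [ 0.503  -0.0105  0.3384] 81.36 [ 0.3  0.8 -0.2] [ 0.46  0.06 -0.55  1.57  0.03  1.52 -0.24]
green [ 0.50834766 -0.01023182]
```

View pics/j.png

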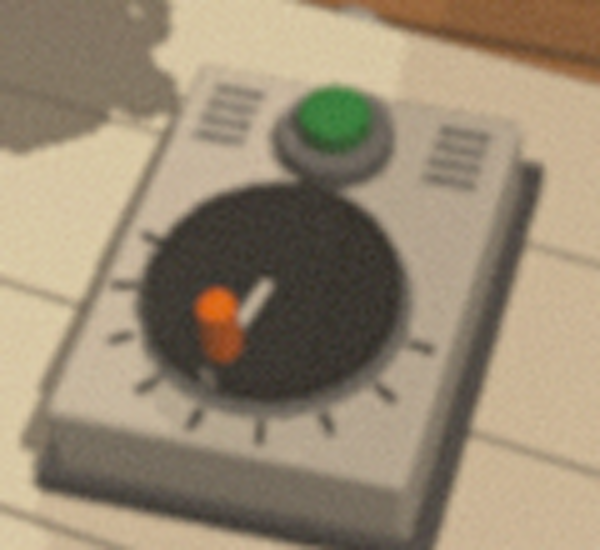

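The stud is unchanged at (220,325) by the fifth tick, the button at (335,117) is up again, and the controller has not moved.

```bash
python3 -c "
from workcell import *
print(hand_in())"
```

```text
the job is handed in; nothing more can be done
None
```

The dial rests exactly four clicks clockwise from its start, the green button was then pressed fully down and came back up, the controller looks unmoved in the final picture, and the job was handed in at about 16 s of the 54 s limit.

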